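# Sort a mixed donation into the archive trays

### The arm

A 6-joint arm with a two-finger parallel gripper is mounted at the origin on the work surface. World frame = base frame: x ahead of the robot, y to its left, z up, the work surface at z = 0. Lengths are in m, angles in rad, forces in N, time in s.
With the tool pointing down it reaches from about 0.35 to 0.725 m from the base axis. Payload 4.3 kg.
Tool frame: the origin (TCP) lies at the very end of the fingers, on their centre line; the grasp point (between the pads) lies 19 mm behind it (grasp_offset is the distance from the TCP to the grasp point, in m); z points along the fingers, y is the line along which they close (so a half turn about z gives the same grasp; the last joint's range is limited). The gripper opens to 85 mm and grips with 20 to 120 N. Pads are 22 mm wide; open, the fingers measure 114 mm over their backs; the gripper's body (76 mm by 85 mm) begins 54 mm behind the grasp point. The pads swing forward as they close: fully open they stand 13 mm farther back than shut.
Start: joints at [1.01, 0.377, 0.081, 1.274, 0, 1.46], TCP at [0.251, 0.518, 0.231] pointing down, gripper open.
Joint ranges: [-2.72, 2.72], [-0.84, 1.66], [-1.02, 1.22], [-1.77, 2.12], [-1.37, 1.28], [-3.14, 3.14]. Speed limits (rad/s): [2.57, 2.57, 3.14, 3.14, 3.14, 3.14].

### API

Orientations are given as a rotation vector (axis times angle).
In Python, from station import * gives the robot as it stands.
- The arm moves only by the tool move_arm, never from a script. Its argument "increments" is a list of rows, each an object of numbers: "hand": the opening, from -1 (shut) to 1 (fully open); "x", "y", "z": the shift along the tool's x, y, z in units of 0.3 m (1.0 is 0.3 m); "twist": the turn about the tool's z in units of 0.5 rad (1.0 is 0.5 rad). In form: [{"hand": .., "x": .., "y": .., "z": .., "twist": ..}, ...]. A call has 1 to 20 rows; each row is the pose to reach, as a shift and turn from the pose commanded when the call began, along the tool's axes at that moment; what a row does not reach only later rows make up. A row lasts 1/8 s, in which the tool goes at most 62.5 mm and 10.7 degrees, less where a joint would pass 70% of its speed; a pose out of reach is approached as far as the arm can. A call with a number of a shift or a turn outside -1 to 1 is refused whole. A call with a gripper value outside its range is refused whole. The fingers move at their own pace and stop on an object; "force" is the grip in N (left out, the last holds). Time passes only in rows, so rows that repeat a pose let the fingers close. It gives the time, the measured TCP pose, the force, the opening and the grip force at its end, in the units of the state.
- state(): the state, without advancing time (a new reading comes with each control period).
- snapshot(name): name is "scene" or "top" or "wrist"; returns a dict with "image" (480x640x3 uint8, red, green, blue), "camera_matrix" (3x3 intrinsics, pixels), "R" (3x3) and "t" (3): a world point X has camera coordinates R X + t. Camera axes: x right, y down, z forward; pixel columns grow to the right and rows downward; lengths in m; the calibration is good to about 2 mm. The wrist camera is an equidistant fisheye: a pixel r from the principal point sees the ray r / f radians off the axis. A picture is of the moment at which its call begins. There is no depth.
- job_done(): hands the job in; it is judged then, once.
The state is a dict: "t": time; "joint_positions": joint angles; "joint_vel": joint speeds; "joint_torque": joint torques, N m; "eef_pos": TCP position; "orientation": TCP orientation; "wrist_force": force on the tool from outside, world axes, zero at the start; "ft_torque": the same for the moment, N m; "finger_gap": opening from 0.0 (shut) to 1.0 (fully open); "finger_force": force on a finger pad.
Only numpy, scipy, OpenCV 4.12 (cv2) and the standard library are available. Lean on these libraries where they do the work, as an engineer would, in place of code of your own. Each camera call takes 0.05 s, during which the arm holds its last target. There are 200 camera calls.

### The job

Sort this mixed donation of film canisters, slide boxes and a tape case: each goes into the open bay of the grey tray whose far end already shows one of its kind. Set each one down on the bay's floor the same way up as it is now, without dropping it, nothing stacked on or leaning against anything. Leave the loupe and the brush where they are.

Things in the scene. Friction and masses are not known exactly. Their poses are not given: they have to be found in the camera images.
- can_a: 35 mm film canister standing upright: black plastic cylinder with a grey lid, 33 mm across the lid (31 mm body, lid on the top 8 mm), 50 mm tall, about 30 g. Origin at the centre of its underside, z up along its axis. can_b is interchangeable with it.
- can_b: 35 mm film canister standing upright: black plastic cylinder with a grey lid, 33 mm across the lid (31 mm body, lid on the top 8 mm), 50 mm tall, about 30 g. Origin at the centre of its underside, z up along its axis. can_a is interchangeable with it.
- slide_a: Upright card slide box, buff lid over brown card with a blank white label on top: 38 mm (x) by 54 mm (y) by 56 mm tall, about 120 g. Origin at the centre of its underside; x along the 38 mm side (the side to grip across), z up. slide_b is interchangeable with it.
- slide_b: Upright card slide box, buff lid over brown card with a blank white label on top: 38 mm (x) by 54 mm (y) by 56 mm tall, about 120 g. Origin at the centre of its underside; x along the 38 mm side (the side to grip across), z up. slide_a is interchangeable with it.
- tape: Small video-tape case lying flat: grey plastic slab with a black top panel, a clear window and two white hubs, 54 mm (x) by 78 mm (y) by 18 mm tall, about 70 g. Origin at the centre of its underside; x along the 54 mm side (the side to grip across), z up.
- tray_can: Grey board tray, fixed. Open bay on the robot's side, inside 112 mm (x) by 146 mm (y): floor 4 mm thick, walls 4 mm thick, rim 20 mm above the table. Behind it, in a 70 mm deep space centred at x = +95 mm, is a fixed specimen: an upright film canister, top at 54 mm. Origin at table level under the centre of the open bay; x points from bay to specimen, z up. Both canisters go here.
- tray_slide: Grey board tray, fixed. Open bay on the robot's side, inside 112 mm (x) by 146 mm (y): floor 4 mm thick, walls 4 mm thick, rim 20 mm above the table. Behind it, in a 70 mm deep space centred at x = +95 mm, is a fixed specimen: a slide box, top at 60 mm. Origin at table level under the centre of the open bay; x points from bay to specimen, z up. Both slide boxes go here.
- tray_tape: Grey board tray, fixed. Open bay on the robot's side, inside 112 mm (x) by 146 mm (y): floor 4 mm thick, walls 4 mm thick, rim 20 mm above the table. Behind it, in a 70 mm deep space centred at x = +95 mm, is a fixed specimen: a tape case lying flat, top at 22 mm. Origin at table level under the centre of the open bay; x points from bay to specimen, z up. The tape case goes here.
- loupe: Bystander: stand loupe, a round magnifier 52 mm across and 35 mm tall, clear foot under a dark steel ring with a glass on top. Loose, not to be moved. Origin at the centre of its underside.
- brush: Bystander: flat dusting brush lying on the table, 160 mm long (x), up to 40 mm wide, 10 mm high, wooden handle to -x, pale bristles to +x. Loose, not to be moved. Origin on its underside, 85 mm from the handle's end.

How it is judged:
By the outcome, as a careful person would: the job done as asked, in the order asked, and still so for the second after the job is handed in, with the robot touching nothing.
It also fails if it takes over 128 s, if anything falls off the work surface, if the arm or the gripper's body presses on something with over 40 N, if the wrist force passes 120 N, or if a joint passes its speed limit or range.

## Working session

There is one attempt and no reset: what is moved stays moved. The work goes in short steps, Python scripts to look and compute and a tool call to move; the robot and the scene stay as the last step left them, time stands still between calls to the robot, and variables do not carry over. Pictures are saved under pics/ and viewed, at most 14 in all, crops included, and the job is handed in when it is done.

Besides the shell and the picture viewer there is one more tool, called after "Request:" as name(argument=value, ...) on one line, values as JSON. move_arm: Moves the arm, as the interface text tells. Shifts and turns lie within -1 to 1; 1 stands for 0.3 m of shift or 0.5 rad of turn. Its arguments: {"type":"object","properties":{"increments":{"type":"array","items":{"type":"object","properties":{"hand":{"type":"number"},"x":{"type":"number"},"y":{"type":"number"},"z":{"type":"number"},"twist":{"type":"number"}}}},"force":{"type":"number"}},"required":["increments"]}

```bash
ls; mkdir -p pics
python3 - <<'E'
from station import *
import cv2,numpy as np
print(state())
for n in ("top","scene"):
    s=snapshot(n); cv2.imwrite(f"pics/{n}0.png",s["image"][:,:,::-1]); print(n,s["camera_matrix"],s["R"],s["t"])
E
```

```text
pics
{'t': 0.0, 'joint_positions': array([ 1.00969747e+00,  3.78083231e-01,  7.96384630e-02,  1.27438032e+00,
       -1.18312763e-05,  1.46049381e+00]), 'joint_vel': array([ 0.0019048 ,  0.00014792, -0.00053579,  0.00054673,  0.00064628,
       -0.00046027]), 'joint_torque': array([-6.28335511e-05, -4.63606310e+01,  2.69875824e+01,  2.07947037e-02,
       -2.20987758e-04,  2.55188127e-05]), 'eef_pos': array([0.25017251, 0.51701067, 0.23035421]), 'orientation': array([-7.01981394e-01, -3.06148473e+00,  3.01437274e-03]), 'wrist_force': array([-0.42580119,  0.11425232,  0.62711956]), 'ft_torque': array([-0.03634065,  0.00503668, -0.02090832]), 'finger_force': 0.0, 'finger_gap': 1.0011419593603998}
top [[529.64908633   0.         315.71775066]
 [  0.         529.64908633 242.84931182]
 [  0.           0.           1.        ]] [[ 2.49798560e-02 -9.99687938e-01 -1.84502302e-04]
 [-9.93571277e-01 -2.48066291e-02 -1.10457001e-01]
 [ 1.10417954e-01  2.94251615e-03 -9.93880887e-01]] [0.02910134 0.52253065 1.20828575]
scene [[536.29213328   0.         320.96596816]
 [  0.         536.29213328 238.82509308]
 [  0.           0.           1.        ]] [[-0.07555879  0.99709097 -0.01002318]
 [ 0.56223009  0.03429935 -0.82626925]
 [-0.82352182 -0.06806724 -0.56318617]] [-0.02980113 -0.26652737  1.48756084]
```

View pics/top0.png

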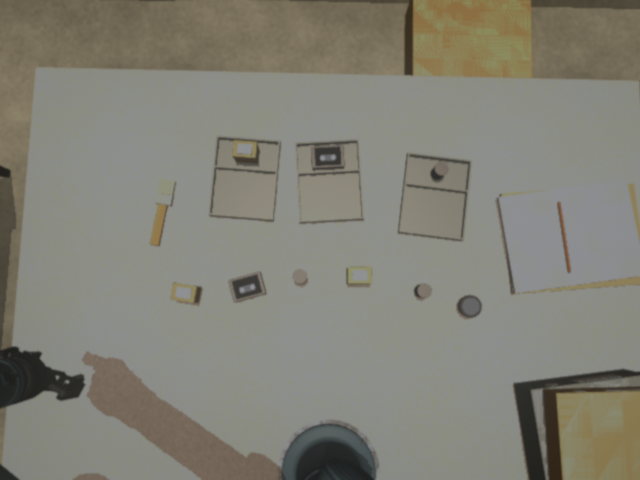

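View pics/scene0.png

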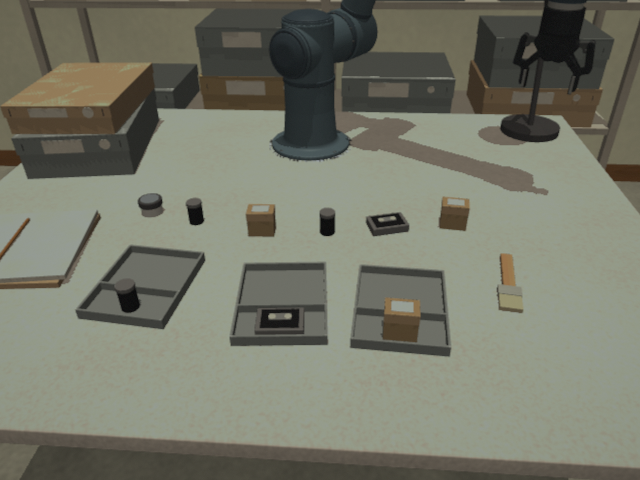

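Top view: slide tray (245,180), tape tray (330,182), can tray (435,197). In the row in front are a slide box (185,293), the tape (247,287), a can (301,277), a slide box (359,275), a can (423,291) and the loupe (470,306). The brush is at (161,213). Next I'll enlarge the view for measurement.

```bash
cat > h.py <<'E'
import numpy as np,cv2
from station import *
def ray(s,u,v,z):
    K,R,t=s["camera_matrix"],np.array(s["R"]),np.array(s["t"])
    d=R.T@np.linalg.solve(K,[u,v,1.]); c=-R.T@t
    return (c+d*(z-c[2])/d[2])[:2]
E
python3 - <<'E'
import cv2,numpy as np
a=cv2.imread("pics/top0.png")
def up(x0,x1,y0,y1,k):
    c=cv2.resize(a[y0:y1,x0:x1],None,fx=k,fy=k,interpolation=cv2.INTER_CUBIC)
    c=cv2.convertScaleAbs(c,alpha=1.5)
    for x in range((x0+9)//10*10,x1,10): cv2.line(c,(int((x-x0+.5)*k),0),(int((x-x0+.5)*k),6 if x%50 else 14),(0,0,255),1)
    for y in range((y0+9)//10*10,y1,10): cv2.line(c,(0,int((y-y0+.5)*k)),(6 if y%50 else 14,int((y-y0+.5)*k)),(0,0,255),1)
    return c
A=up(165,325,258,308,5); B=up(335,495,258,322,5)
cv2.imwrite("pics/obj.png",np.vstack([A,B]))
cv2.imwrite("pics/tray.png",up(205,475,132,245,2.9))
E
```

```text
(no output)
```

View pics/obj.png

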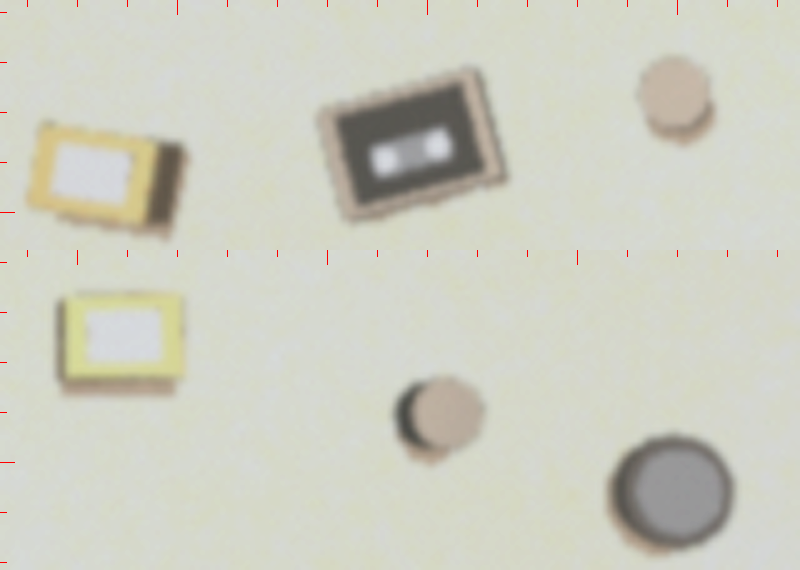

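View pics/tray.png

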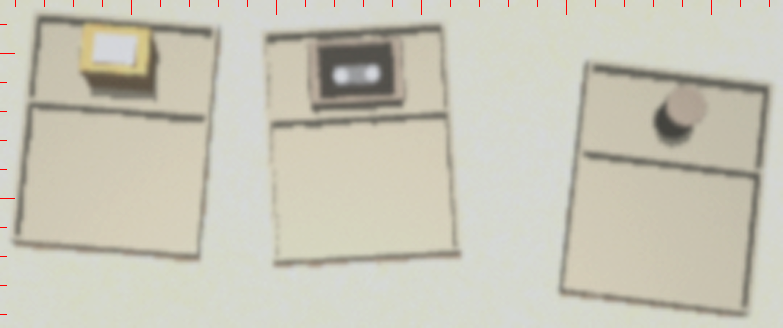

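The crops show the top-face corners of the boxes and tape, the lid centres, and the rim corners of all three trays. I'll fit poses from these.

```bash
cat > fit.py <<'E'
from h import *
from scipy.spatial.transform import Rotation
s=snapshot("top")
def fit(P,Q):
    P,Q=np.array(P,float),np.array(Q,float)
    p,q=P.mean(0),Q.mean(0); z=lambda a:np.c_[a,np.zeros(len(a))]
    th=Rotation.align_vectors(z(Q-q),z(P-p))[0].as_rotvec()[2]
    c,n=np.cos(th),np.sin(th);R=np.array([[c,-n],[n,c]])
    return (q-R@p),th,np.linalg.norm((P-p)@R.T+q-Q,axis=1)
A=lambda X,Y:(165+X/5-.5,258+Y/5-.5)
B=lambda X,Y:(335+X/5-.5,258+(Y-250)/5-.5)
T=lambda X,Y:(205+X/2.9-.5,132+Y/2.9-.5)
def rect(w,l): # corners order: UL,UR,LR,LL in image: +x up, +y left ; x-size w,y-size l
    return [(w/2,l/2),(w/2,-l/2),(-w/2,-l/2),(-w/2,l/2)]
def show(n,f,pts,z,P):
    c,th,r=fit(P,[ray(s,*f(*p),z) for p in pts]); print(n,c.round(4),round(th,3),(r*1e3).round(1))
show("slideL",A,[(40,122),(160,138),(148,222),(27,206)],.056,rect(.038,.054))
show("slideR",B,[(63,291),(185,291),(185,378),(63,378)],.056,rect(.038,.054))
show("tape",A,[(318,108),(475,68),(508,180),(350,222)],.018,rect(.054,.078))
print("can1",ray(s,*A(675,90),.05),"can2",ray(s,*B(447,413),.05),"loupe",ray(s,*B(682,491),.035))
t=[(.134,.077),(.134,-.077),(-.06,-.077),(-.06,.077)]
show("tr_slide",T,[(37,15),(218,27),(199,258),(14,242)],.02,t)
show("tr_tape",T,[(266,32),(442,25),(460,254),(275,264)],.02,t)
show("tr_can",T,[(587,63),(769,86),(746,314),(560,292)],.02,t)
st=state(); R=Rotation.from_rotvec(st["orientation"]).as_matrix(); print(R.round(3))
E
python3 fit.py
```

```text
slideL [0.3996 0.3387] -0.103 [0.7 0.4 0.8 0.5]
slideR [ 0.4491 -0.0586] 0.022 [0.9 1.2 0.8 1.1]
tape [0.4166 0.1999] 0.293 [1.3 1.9 0.9 1.8]
can1 [0.44348922 0.07717672] can2 [ 0.41739637 -0.2064808 ] loupe [ 0.38482747 -0.31739187]
tr_slide [0.6373 0.2169] -0.051 [2.  1.8 1.1 2. ]
tr_tape [0.6355 0.0117] 0.077 [3.8 4.4 1.3 1.7]
tr_can [ 0.6042 -0.2322] -0.104 [2.  1.6 2.3 0.9]
[[-0.9    0.436 -0.001]
 [ 0.436  0.9   -0.001]
 [ 0.    -0.002 -1.   ]]
```

```bash
cat >> h.py <<'E'
from scipy.spatial.transform import Rotation
def plan(*W):
    "waypoints (x,y,z,closing-line angle) -> shift/twist units from the pose now"
    s=state(); R=Rotation.from_rotvec(s["orientation"]).as_matrix(); a=np.arctan2(R[1,1],R[0,1])
    print("t",round(s["t"],2),"pos",s["eef_pos"].round(4),"ang",round(a,3),"gap",round(s["finger_gap"],3),"f",round(s["finger_force"],1))
    for w in W: print((R.T@(np.array(w[:3])-s["eef_pos"])/.3).round(3),"twist",round(-(w[3]-a)/.5,3))
E
python3 -c "
from h import *
plan((.3996,.3387,.16,-.103))"
```

```text
t 0.15 pos [0.2503 0.5171 0.2306] ang 1.12 gap 0.999 f 0.0
[-0.707 -0.318  0.236] twist 2.446
```

Request:
move_arm(increments=[{"hand":1,"x":-0.707,"y":-0.318,"z":0.2,"twist":1},{"hand":1,"x":-0.707,"y":-0.318,"z":0.2,"twist":1},{"hand":1,"x":-0.707,"y":-0.318,"z":0.2,"twist":1},{"hand":1,"x":-0.707,"y":-0.318,"z":0.2,"twist":1},{"hand":1,"x":-0.707,"y":-0.318,"z":0.2,"twist":1},{"hand":1,"x":-0.707,"y":-0.318,"z":0.2,"twist":1}])

```text
t: 0.9
eef_pos: [0.3996, 0.3393, 0.1712]
orientation: [-1.438, -2.792, 0.0]
wrist_force: [-0.7, 0.2, 0.1]
finger_gap: 1.001
finger_force: 0.0
```

Request:
move_arm(increments=[{"hand":1,"twist":1},{"hand":1,"twist":1},{"hand":1,"twist":1},{"hand":1,"twist":1}])

```text
schema error: expected keys hand, x, y, z, twist
```

Request:
move_arm(increments=[{"hand":1,"twist":0.446},{"hand":1,"twist":0.446},{"hand":1,"twist":0.446},{"hand":1,"twist":0.446}])

```text
schema error: expected keys hand, x, y, z, twist
```

```bash
python3 -c "
from h import *
plan((.3996,.3387,.16,-.103),(.3996,.3387,.02,-.103))
s=snapshot('wrist'); cv2.imwrite('pics/w1.png',s['image'][:,:,::-1]); print(s['camera_matrix'],s['R'],s['t'])"
```

```text
t 0.9 pos [0.3996 0.3393 0.1712] ang 0.62 gap 1.001 f 0.0
[-0.002 -0.001  0.037] twist 1.445
[-0.002 -0.001  0.504] twist 1.445
[[371.64829954   0.         319.55295898]
 [  0.         371.64829954 245.23956305]
 [  0.           0.           1.        ]] [[ 8.14484491e-01  5.80185311e-01 -1.35635094e-04]
 [ 5.60032301e-01 -7.86131866e-01  2.61458429e-01]
 [ 1.51587713e-01 -2.13029796e-01 -9.65214728e-01]] [-0.52289313  0.02492131  0.33288317]
```

View pics/w1.png

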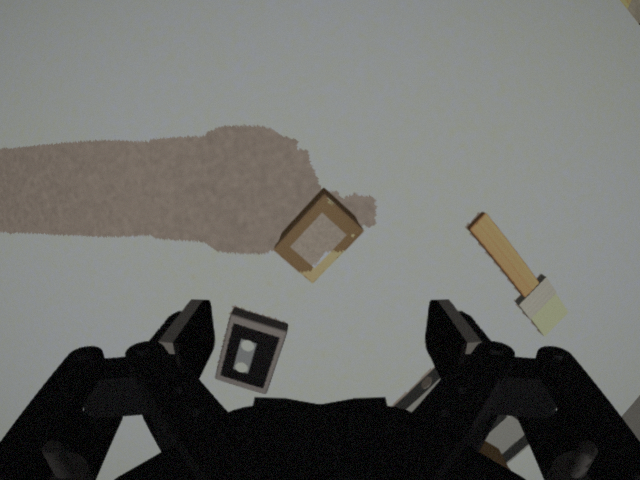

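The wrist view shows the slide box with its top at about (320,236), the tape at (252,350) and the brush at (520,275). The moves need all keys in every row.

Request:
move_arm(increments=[{"hand":1,"x":0,"y":0,"z":0,"twist":1},{"hand":1,"x":0,"y":0,"z":0,"twist":1},{"hand":1,"x":0,"y":0,"z":0,"twist":1},{"hand":1,"x":0,"y":0,"z":0,"twist":1}])

```text
t: 1.45
eef_pos: [0.3992, 0.3406, 0.1717]
orientation: [-2.08, -2.355, -0.001]
wrist_force: [0.3, 0.5, 0.1]
finger_gap: 0.999
finger_force: 0.0
```

```bash
cat >> h.py <<'E'
def wproj(s,X):
    p=s["R"]@np.array(X)+s["t"]; K=s["camera_matrix"]; r=np.hypot(p[0],p[1]); th=np.arctan2(r,p[2])
    return (K[0,0]*th*p[:2]/r+K[:2,2]).round(1)
E
python3 -c "
from h import *
s=snapshot('wrist'); cv2.imwrite('pics/w2.png',s['image'][:,:,::-1])
for dx,dy in [(.019,.027),(.019,-.027),(-.019,-.027),(-.019,.027)]:
    c,n=np.cos(-.103),np.sin(-.103); print(wproj(s,(.3996+c*dx-n*dy,.3387+n*dx+c*dy,.056)))
plan((.3996,.3387,.10,-.103),(.3996,.3387,.02,-.103))
cv2.imwrite('pics/w2.png',cv2.resize(s['image'][150:330,220:420,::-1],None,fx=3,fy=3))"
```

```text
[353.9 213.2]
[335.9 282.9]
[286.1 272.1]
[301.5 201.3]
t 1.5 pos [0.3993 0.3404 0.1716] ang 0.124 gap 0.998 f 0.0
[-0.006  0.     0.239] twist 0.455
[-0.006  0.     0.505] twist 0.455
```

View pics/w2.png

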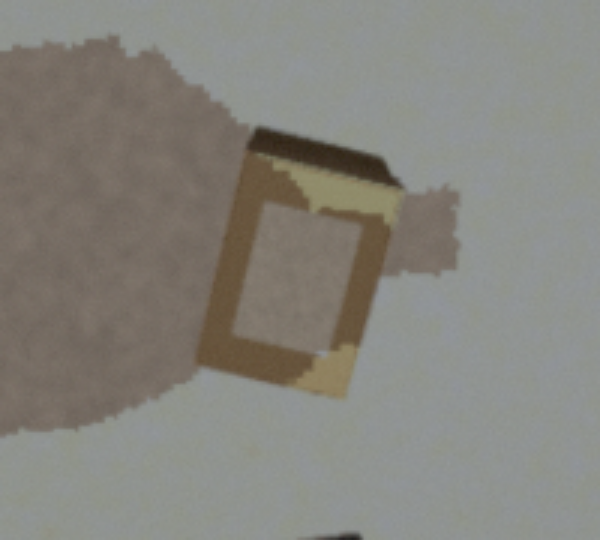

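Seen box-top corners are (302,200), (354,212), (336,283) and (285,271), within 1 px of the prediction, so I descend and grip.

Request:
move_arm(force=40, increments=[{"hand":1,"x":-0.006,"y":0,"z":0.1,"twist":0.455},{"hand":1,"x":-0.006,"y":0,"z":0.2,"twist":0.455},{"hand":1,"x":-0.006,"y":0,"z":0.3,"twist":0.455},{"hand":1,"x":-0.006,"y":0,"z":0.4,"twist":0.455},{"hand":1,"x":-0.006,"y":0,"z":0.47,"twist":0.455},{"hand":1,"x":-0.006,"y":0,"z":0.505,"twist":0.455},{"hand":1,"x":-0.006,"y":0,"z":0.505,"twist":0.455},{"hand":-0.3,"x":-0.006,"y":0,"z":0.505,"twist":0.455},{"hand":-0.3,"x":-0.006,"y":0,"z":0.505,"twist":0.455},{"hand":-0.3,"x":-0.006,"y":0,"z":0.505,"twist":0.455},{"hand":-0.3,"x":-0.006,"y":0,"z":0.505,"twist":0.455},{"hand":-0.3,"x":-0.006,"y":0,"z":0.505,"twist":0.455},{"hand":-0.3,"x":-0.006,"y":0,"z":0.505,"twist":0.455}])

```text
t: 3.12
eef_pos: [0.4008, 0.338, 0.0207]
orientation: [2.337, 2.099, 0.003]
wrist_force: [-0.7, 0.1, 5.5]
finger_gap: 0.439
finger_force: 41.3
```

```bash
cat > tr.py <<'E'
from h import *
TR={"slide":(.6373,.2169,-.051),"tape":(.6355,.0117,.077),"can":(.6042,-.2322,-.104)}
def bay(n,x,y,z):
    X,Y,a=TR[n]; c,s=np.cos(a),np.sin(a); return (X+c*x-s*y,Y+s*x+c*y,z,a)
E
python3 -c "
from tr import *
plan((.3996,.3387,.14,-.103),bay('slide',-.005,.034,.14),bay('slide',-.005,.034,.025))"
```

```text
t 3.12 pos [0.4008 0.338  0.0207] ang -0.107 gap 0.439 f 41.3
[ 0.002 -0.004 -0.398] twist -0.009
[-0.204  0.805 -0.397] twist -0.113
[-0.205  0.804 -0.014] twist -0.113
```

Request:
move_arm(increments=[{"hand":-0.3,"x":0,"y":0,"z":-0.1,"twist":0},{"hand":-0.3,"x":0,"y":0,"z":-0.25,"twist":0},{"hand":-0.3,"x":0,"y":0,"z":-0.4,"twist":0},{"hand":-0.3,"x":-0.05,"y":0.2,"z":-0.4,"twist":-0.05},{"hand":-0.3,"x":-0.1,"y":0.35,"z":-0.4,"twist":-0.113},{"hand":-0.3,"x":-0.14,"y":0.5,"z":-0.4,"twist":-0.113},{"hand":-0.3,"x":-0.18,"y":0.65,"z":-0.4,"twist":-0.113},{"hand":-0.3,"x":-0.2,"y":0.76,"z":-0.4,"twist":-0.113},{"hand":-0.3,"x":-0.204,"y":0.804,"z":-0.4,"twist":-0.113},{"hand":-0.3,"x":-0.204,"y":0.804,"z":-0.25,"twist":-0.113},{"hand":-0.3,"x":-0.204,"y":0.804,"z":-0.15,"twist":-0.113},{"hand":-0.3,"x":-0.204,"y":0.804,"z":-0.1,"twist":-0.113},{"hand":-0.3,"x":-0.204,"y":0.804,"z":-0.1,"twist":-0.113}])

```text
t: 4.75
eef_pos: [0.6321, 0.2505, 0.0485]
orientation: [-2.276, -2.163, 0.004]
wrist_force: [-0.6, -0.1, -0.9]
finger_gap: 0.442
finger_force: 40.8
```

```bash
python3 -c "
from tr import *
plan(bay('slide',-.005,.034,.0255))
s=snapshot('top'); cv2.imwrite('pics/t2.png',cv2.resize(s['image'][120:320,140:500,::-1],None,fx=2.2,fy=2.2))"
```

```text
t 4.75 pos [0.6321 0.2505 0.0485] ang -0.051 gap 0.442 f 40.8
[0.002 0.006 0.077] twist 0.0
```

View pics/t2.png

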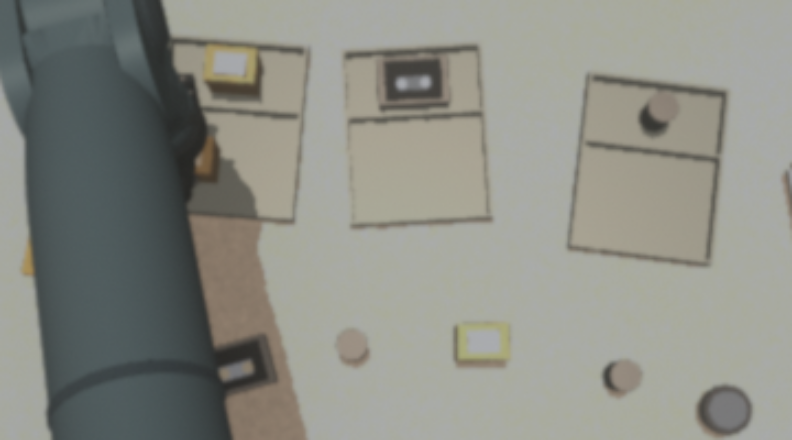

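The box (205,158 in the crop) hangs over the left half of the slide bay and everything else is in place, so I lower and release.

Request:
move_arm(increments=[{"hand":-0.3,"x":0.002,"y":0.006,"z":0.04,"twist":0},{"hand":-0.3,"x":0.002,"y":0.006,"z":0.065,"twist":0},{"hand":-0.3,"x":0.002,"y":0.006,"z":0.077,"twist":0},{"hand":-0.3,"x":0.002,"y":0.006,"z":0.077,"twist":0},{"hand":-0.3,"x":0.002,"y":0.006,"z":0.077,"twist":0}])

```text
t: 5.42
eef_pos: [0.6354, 0.2514, 0.027]
orientation: [2.277, 2.164, 0.001]
wrist_force: [0.2, 0.2, -0.1]
finger_gap: 0.438
finger_force: 40.8
```

Request:
move_arm(increments=[{"hand":-0.3,"x":0,"y":0,"z":0.004,"twist":0},{"hand":-0.3,"x":0,"y":0,"z":0.008,"twist":0},{"hand":-0.3,"x":0,"y":0,"z":0.008,"twist":0}])

```text
t: 5.8
eef_pos: [0.6354, 0.2514, 0.0247]
orientation: [2.277, 2.164, 0.001]
wrist_force: [-0.4, 0.4, 0.8]
finger_gap: 0.44
finger_force: 40.9
```

Request:
move_arm(increments=[{"hand":-0.3,"x":0,"y":0,"z":0.002,"twist":0},{"hand":-0.3,"x":0,"y":0,"z":0.002,"twist":0},{"hand":0.3,"x":0,"y":0,"z":0.002,"twist":0},{"hand":0.3,"x":0,"y":0,"z":0.002,"twist":0},{"hand":0.3,"x":0,"y":0,"z":0.002,"twist":0},{"hand":0.3,"x":0,"y":0,"z":0.002,"twist":0},{"hand":0.3,"x":0,"y":0,"z":-0.08,"twist":0},{"hand":0.3,"x":0,"y":0,"z":-0.2,"twist":0},{"hand":0.6,"x":0,"y":0,"z":-0.4,"twist":0},{"hand":1,"x":0,"y":0,"z":-0.4,"twist":0},{"hand":1,"x":0,"y":0,"z":-0.4,"twist":0}])

```text
t: 7.18
eef_pos: [0.6353, 0.2513, 0.1443]
orientation: [2.277, 2.164, 0.001]
wrist_force: [-0.3, -0.4, -0.5]
finger_gap: 1.004
finger_force: 0.0
```

```bash
python3 -c "
from tr import *
plan((.4166,.1999,.15,.293),(.4166,.1999,.002,.293))"
```

```text
t 7.17 pos [0.6353 0.2513 0.1443] ang -0.051 gap 1.004 f 0.0
[-0.208 -0.719 -0.019] twist -0.688
[-0.208 -0.719  0.474] twist -0.688
```

Request:
move_arm(increments=[{"hand":1,"x":-0.05,"y":-0.15,"z":0,"twist":-0.2},{"hand":1,"x":-0.1,"y":-0.34,"z":0,"twist":-0.4},{"hand":1,"x":-0.15,"y":-0.53,"z":0,"twist":-0.688},{"hand":1,"x":-0.19,"y":-0.66,"z":0,"twist":-0.688},{"hand":1,"x":-0.208,"y":-0.719,"z":0,"twist":-0.688},{"hand":1,"x":-0.208,"y":-0.719,"z":0,"twist":-0.688},{"hand":1,"x":-0.208,"y":-0.719,"z":0.15,"twist":-0.688},{"hand":1,"x":-0.208,"y":-0.719,"z":0.25,"twist":-0.688},{"hand":1,"x":-0.208,"y":-0.719,"z":0.3,"twist":-0.688},{"hand":1,"x":-0.208,"y":-0.719,"z":0.3,"twist":-0.688},{"hand":1,"x":-0.208,"y":-0.719,"z":0.3,"twist":-0.688}])

```text
t: 8.55
eef_pos: [0.4174, 0.2002, 0.0544]
orientation: [1.873, 2.522, 0.001]
wrist_force: [0.4, 0.6, -0.7]
finger_gap: 0.999
finger_force: 0.0
```

```bash
python3 -c "
from tr import *
plan((.4166,.1999,.0015,.293))"
```

```text
t 8.55 pos [0.4174 0.2002 0.0544] ang 0.293 gap 0.999 f 0.0
[-0.    -0.003  0.176] twist -0.0
```

Request:
move_arm(increments=[{"hand":1,"x":0,"y":-0.003,"z":0.08,"twist":0},{"hand":1,"x":0,"y":-0.003,"z":0.14,"twist":0},{"hand":1,"x":0,"y":-0.003,"z":0.17,"twist":0},{"hand":1,"x":0,"y":-0.003,"z":0.176,"twist":0},{"hand":1,"x":0,"y":-0.003,"z":0.176,"twist":0},{"hand":0,"x":0,"y":-0.003,"z":0.176,"twist":0},{"hand":0,"x":0,"y":-0.003,"z":0.176,"twist":0},{"hand":0,"x":0,"y":-0.003,"z":0.176,"twist":0},{"hand":0,"x":0,"y":-0.003,"z":0.176,"twist":0},{"hand":0,"x":0,"y":-0.003,"z":0.176,"twist":0},{"hand":0,"x":0,"y":-0.003,"z":0.176,"twist":0}])

```text
t: 9.93
eef_pos: [0.4163, 0.1999, 0.0022]
orientation: [1.873, 2.521, 0.002]
wrist_force: [-1.3, -0.1, 6.4]
finger_gap: 0.622
finger_force: 42.4
```

```bash
python3 -c "
from tr import *
plan(bay('tape',-.004,0,.11),bay('tape',-.004,0,.03))"
```

```text
t 9.93 pos [0.4163 0.1999 0.0022] ang 0.293 gap 0.622 f 42.4
[-0.809  0.506 -0.359] twist 0.432
[-0.809  0.505 -0.092] twist 0.432
```

Request:
move_arm(increments=[{"hand":0,"x":0,"y":0,"z":-0.05,"twist":0},{"hand":0,"x":0,"y":0,"z":-0.12,"twist":0},{"hand":0,"x":0,"y":0,"z":-0.22,"twist":0},{"hand":0,"x":0,"y":0,"z":-0.36,"twist":0},{"hand":0,"x":-0.1,"y":0.06,"z":-0.36,"twist":0.1},{"hand":0,"x":-0.25,"y":0.15,"z":-0.36,"twist":0.2},{"hand":0,"x":-0.4,"y":0.25,"z":-0.36,"twist":0.3},{"hand":0,"x":-0.55,"y":0.34,"z":-0.36,"twist":0.432},{"hand":0,"x":-0.69,"y":0.43,"z":-0.36,"twist":0.432},{"hand":0,"x":-0.78,"y":0.487,"z":-0.36,"twist":0.432},{"hand":0,"x":-0.809,"y":0.505,"z":-0.36,"twist":0.432},{"hand":0,"x":-0.809,"y":0.505,"z":-0.36,"twist":0.432}])

```text
t: 11.42
eef_pos: [0.6304, 0.0112, 0.109]
orientation: [-2.134, -2.304, 0.001]
wrist_force: [-0.8, 0.0, -0.8]
finger_gap: 0.618
finger_force: 42.5
```

```bash
python3 -c "
from tr import *
plan(bay('tape',-.004,0,.03),bay('tape',-.004,0,.0075))
s=snapshot('wrist'); cv2.imwrite('pics/w3.png',s['image'][:,:,::-1])
for n in TR:
  print(n)
  for x,y in [(-.06,.077),(-.06,-.077),(.058,-.077),(.058,.077)]: print(wproj(s,bay(n,x,y,.02)[:3]))"
```

```text
t 11.43 pos [0.6304 0.0112 0.109 ] ang 0.077 gap 0.618 f 42.5
[0.    0.004 0.263] twist -0.001
[0.    0.004 0.338] twist -0.001
slide
[ 281.5 -135.1]
[244.7  42.3]
[430.   67.2]
[ 442.5 -112.2]
tape
[231.7 132.6]
[244.7 351.3]
[404.9 350.8]
[419.1 133.1]
can
[213.7 424.6]
[212.8 516.4]
[318.2 532.5]
[349.8 446. ]
```

View pics/w3.png

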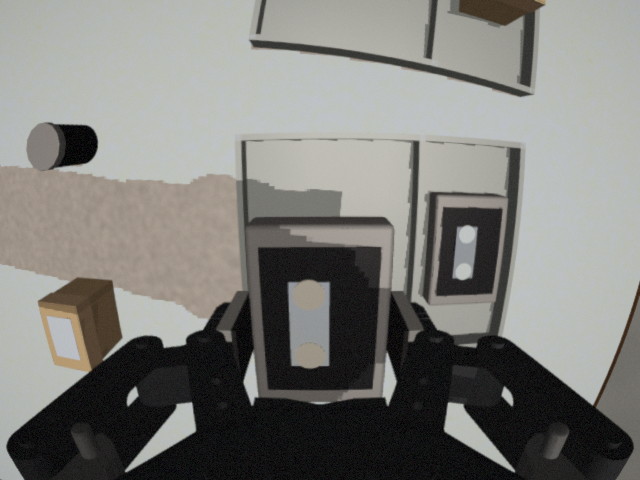

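The tape is level in the grip. The tray's near corner is at (236,136) and its divider at about x=416, within about 2 mm of my estimate, with a wide margin. I nudge +4 mm and lower.

Request:
move_arm(increments=[{"hand":0,"x":0,"y":0.017,"z":0.1,"twist":0},{"hand":0,"x":0,"y":0.017,"z":0.2,"twist":0},{"hand":0,"x":0,"y":0.017,"z":0.27,"twist":0},{"hand":0,"x":0,"y":0.017,"z":0.31,"twist":0},{"hand":0,"x":0,"y":0.017,"z":0.332,"twist":0},{"hand":0,"x":0,"y":0.017,"z":0.34,"twist":0},{"hand":0,"x":0,"y":0.017,"z":0.34,"twist":0},{"hand":0,"x":0,"y":0.017,"z":0.34,"twist":0}])

```text
t: 12.48
eef_pos: [0.6366, 0.0115, 0.0083]
orientation: [2.134, 2.305, 0.002]
wrist_force: [1.2, -0.1, -1.2]
finger_gap: 0.62
finger_force: 42.5
```

Request:
move_arm(increments=[{"hand":0,"x":0,"y":0,"z":0.004,"twist":0},{"hand":0,"x":0,"y":0,"z":0.008,"twist":0},{"hand":0,"x":0,"y":0,"z":0.008,"twist":0}])

```text
t: 12.85
eef_pos: [0.6363, 0.0115, 0.0062]
orientation: [2.134, 2.305, 0.001]
wrist_force: [-1.3, 0.1, 5.9]
finger_gap: 0.617
finger_force: 43.1
```

Contact (5.9 N), so I release and lift.

Request:
move_arm(increments=[{"hand":0.55,"x":0,"y":0,"z":0,"twist":0},{"hand":0.55,"x":0,"y":0,"z":0,"twist":0},{"hand":0.55,"x":0,"y":0,"z":0,"twist":0},{"hand":0.55,"x":0,"y":0,"z":-0.04,"twist":0},{"hand":0.55,"x":0,"y":0,"z":-0.12,"twist":0},{"hand":0.55,"x":0,"y":0,"z":-0.3,"twist":0},{"hand":1,"x":0,"y":0,"z":-0.48,"twist":0},{"hand":1,"x":0,"y":0,"z":-0.48,"twist":0},{"hand":1,"x":0,"y":0,"z":-0.48,"twist":0}])

```text
t: 13.98
eef_pos: [0.636, 0.0115, 0.1495]
orientation: [2.134, 2.305, 0.001]
wrist_force: [-0.4, -1.0, -1.0]
finger_gap: 0.998
finger_force: 0.0
```

```bash
python3 -c "
from tr import *
plan((.4491,-.0586,.15,.022),(.4491,-.0586,.02,.022))"
```

```text
t 13.97 pos [0.636  0.0115 0.1495] ang 0.077 gap 0.998 f 0.0
[-0.185 -0.639 -0.002] twist 0.11
[-0.185 -0.639  0.431] twist 0.11
```

Request:
move_arm(increments=[{"hand":1,"x":-0.05,"y":-0.16,"z":0,"twist":0.05},{"hand":1,"x":-0.1,"y":-0.34,"z":0,"twist":0.11},{"hand":1,"x":-0.15,"y":-0.51,"z":0,"twist":0.11},{"hand":1,"x":-0.185,"y":-0.62,"z":0,"twist":0.11},{"hand":1,"x":-0.185,"y":-0.639,"z":0,"twist":0.11},{"hand":1,"x":-0.185,"y":-0.639,"z":0,"twist":0.11},{"hand":1,"x":-0.185,"y":-0.639,"z":0.1,"twist":0.11},{"hand":1,"x":-0.185,"y":-0.639,"z":0.2,"twist":0.11},{"hand":1,"x":-0.185,"y":-0.639,"z":0.3,"twist":0.11},{"hand":1,"x":-0.185,"y":-0.639,"z":0.38,"twist":0.11},{"hand":1,"x":-0.185,"y":-0.639,"z":0.432,"twist":0.11},{"hand":1,"x":-0.185,"y":-0.639,"z":0.432,"twist":0.11},{"hand":1,"x":-0.185,"y":-0.639,"z":0.432,"twist":0.11},{"hand":-0.3,"x":-0.185,"y":-0.639,"z":0.432,"twist":0.11},{"hand":-0.3,"x":-0.185,"y":-0.639,"z":0.432,"twist":0.11},{"hand":-0.3,"x":-0.185,"y":-0.639,"z":0.432,"twist":0.11},{"hand":-0.3,"x":-0.185,"y":-0.639,"z":0.432,"twist":0.11},{"hand":-0.3,"x":-0.185,"y":-0.639,"z":0.432,"twist":0.11},{"hand":-0.3,"x":-0.185,"y":-0.639,"z":0.432,"twist":0.11}])

```text
t: 16.35
eef_pos: [0.4496, -0.0587, 0.02]
orientation: [2.196, 2.245, 0.001]
wrist_force: [0.2, 0.7, 5.7]
finger_gap: 0.439
finger_force: 41.3
```

```bash
python3 -c "
from tr import *
plan(bay('slide',0,-.036,.15),bay('slide',0,-.036,.0255))"
```

```text
t 16.35 pos [ 0.4496 -0.0587  0.02  ] ang 0.022 gap 0.439 f 41.3
[ 0.785  0.637 -0.433] twist 0.146
[ 0.785  0.637 -0.018] twist 0.146
```

Request:
move_arm(increments=[{"hand":-0.3,"x":0,"y":0,"z":-0.1,"twist":0},{"hand":-0.3,"x":0,"y":0,"z":-0.25,"twist":0},{"hand":-0.3,"x":0,"y":0,"z":-0.43,"twist":0},{"hand":-0.3,"x":0.1,"y":0.08,"z":-0.43,"twist":0.05},{"hand":-0.3,"x":0.22,"y":0.18,"z":-0.43,"twist":0.146},{"hand":-0.3,"x":0.34,"y":0.28,"z":-0.43,"twist":0.146},{"hand":-0.3,"x":0.46,"y":0.37,"z":-0.43,"twist":0.146},{"hand":-0.3,"x":0.58,"y":0.47,"z":-0.43,"twist":0.146},{"hand":-0.3,"x":0.69,"y":0.56,"z":-0.43,"twist":0.146},{"hand":-0.3,"x":0.76,"y":0.617,"z":-0.43,"twist":0.146},{"hand":-0.3,"x":0.785,"y":0.637,"z":-0.43,"twist":0.146},{"hand":-0.3,"x":0.785,"y":0.637,"z":-0.3,"twist":0.146},{"hand":-0.3,"x":0.785,"y":0.637,"z":-0.3,"twist":0.146},{"hand":-0.3,"x":0.785,"y":0.637,"z":-0.3,"twist":0.146}])

```text
t: 18.1
eef_pos: [0.6346, 0.1804, 0.1102]
orientation: [-2.278, -2.163, 0.001]
wrist_force: [-0.0, -0.4, -0.8]
finger_gap: 0.438
finger_force: 40.6
```

```bash
python3 -c "
from tr import *
plan(bay('slide',0,-.036,.0255))
s=snapshot('wrist'); cv2.imwrite('pics/w4.png',s['image'][:,:,::-1])"
```

```text
t 18.1 pos [0.6346 0.1804 0.1102] ang -0.052 gap 0.438 f 40.6
[0.002 0.003 0.282] twist -0.001
```

View pics/w4.png

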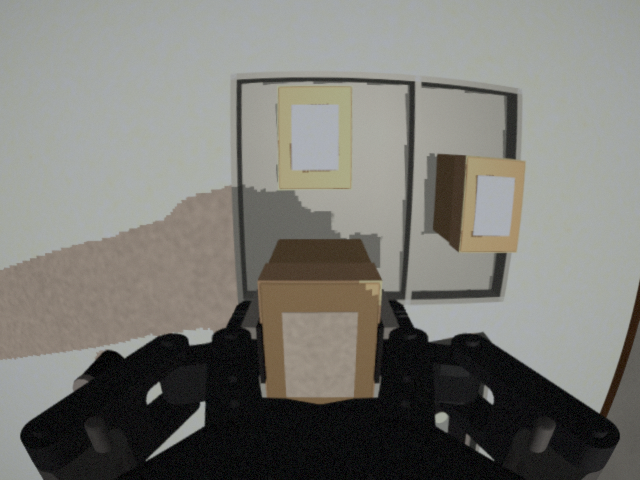

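The first box stands flat in the bay at (315,137). The second hangs over the near half with clear space, so I lower it.

Request:
move_arm(increments=[{"hand":-0.3,"x":0.002,"y":0.003,"z":0.1,"twist":0},{"hand":-0.3,"x":0.002,"y":0.003,"z":0.18,"twist":0},{"hand":-0.3,"x":0.002,"y":0.003,"z":0.24,"twist":0},{"hand":-0.3,"x":0.002,"y":0.003,"z":0.27,"twist":0},{"hand":-0.3,"x":0.002,"y":0.003,"z":0.28,"twist":0},{"hand":-0.3,"x":0.002,"y":0.003,"z":0.284,"twist":0},{"hand":-0.3,"x":0.002,"y":0.003,"z":0.284,"twist":0}])

```text
t: 19.02
eef_pos: [0.6365, 0.1818, 0.0252]
orientation: [2.277, 2.164, 0.002]
wrist_force: [0.3, -0.9, -0.6]
finger_gap: 0.444
finger_force: 40.6
```

Request:
move_arm(increments=[{"hand":-0.3,"x":0,"y":0,"z":0.003,"twist":0},{"hand":-0.3,"x":0,"y":0,"z":0.006,"twist":0},{"hand":-0.3,"x":0,"y":0,"z":0.006,"twist":0}])

```text
t: 19.4
eef_pos: [0.6365, 0.1818, 0.0241]
orientation: [2.277, 2.163, 0.002]
wrist_force: [-2.5, -0.2, 6.1]
finger_gap: 0.435
finger_force: 41.6
```

Contact again, so I release and retreat.

Request:
move_arm(increments=[{"hand":0.3,"x":0,"y":0,"z":0,"twist":0},{"hand":0.3,"x":0,"y":0,"z":0,"twist":0},{"hand":0.3,"x":0,"y":0,"z":0,"twist":0},{"hand":0.3,"x":0,"y":0,"z":0,"twist":0},{"hand":0.3,"x":0,"y":0,"z":-0.08,"twist":0},{"hand":0.3,"x":0,"y":0,"z":-0.2,"twist":0},{"hand":0.6,"x":0,"y":0,"z":-0.4,"twist":0},{"hand":1,"x":0,"y":0,"z":-0.4,"twist":0},{"hand":1,"x":0,"y":0,"z":-0.4,"twist":0}])

```text
t: 20.52
eef_pos: [0.636, 0.1817, 0.1425]
orientation: [2.277, 2.164, 0.001]
wrist_force: [-0.0, -0.9, -0.4]
finger_gap: 1.002
finger_force: 0.0
```

```bash
python3 -c "
from tr import *
plan((.4435,.0772,.14,0),(.4435,.0772,.01,0))"
```

```text
t 20.52 pos [0.636  0.1817 0.1425] ang -0.051 gap 1.002 f 0.0
[-0.381 -0.623  0.008] twist -0.102
[-0.381 -0.623  0.441] twist -0.102
```

Request:
move_arm(force=30, increments=[{"hand":1,"x":-0.09,"y":-0.14,"z":0,"twist":-0.1},{"hand":1,"x":-0.18,"y":-0.3,"z":0,"twist":-0.1},{"hand":1,"x":-0.28,"y":-0.45,"z":0,"twist":-0.1},{"hand":1,"x":-0.36,"y":-0.58,"z":0,"twist":-0.1},{"hand":1,"x":-0.381,"y":-0.623,"z":0,"twist":-0.1},{"hand":1,"x":-0.381,"y":-0.623,"z":0,"twist":-0.1},{"hand":0.5,"x":-0.381,"y":-0.623,"z":0.1,"twist":-0.1},{"hand":0.5,"x":-0.381,"y":-0.623,"z":0.2,"twist":-0.1},{"hand":0.5,"x":-0.381,"y":-0.623,"z":0.3,"twist":-0.1},{"hand":0.5,"x":-0.381,"y":-0.623,"z":0.38,"twist":-0.1},{"hand":0.5,"x":-0.381,"y":-0.623,"z":0.442,"twist":-0.1},{"hand":0.5,"x":-0.381,"y":-0.623,"z":0.442,"twist":-0.1},{"hand":0.5,"x":-0.381,"y":-0.623,"z":0.442,"twist":-0.1},{"hand":-0.45,"x":-0.381,"y":-0.623,"z":0.442,"twist":-0.1},{"hand":-0.45,"x":-0.381,"y":-0.623,"z":0.442,"twist":-0.1},{"hand":-0.45,"x":-0.381,"y":-0.623,"z":0.442,"twist":-0.1},{"hand":-0.45,"x":-0.381,"y":-0.623,"z":0.442,"twist":-0.1},{"hand":-0.45,"x":-0.381,"y":-0.623,"z":0.442,"twist":-0.1},{"hand":-0.45,"x":-0.381,"y":-0.623,"z":0.442,"twist":-0.1}])

```text
t: 22.9
eef_pos: [0.4441, 0.0771, 0.0106]
orientation: [2.222, 2.22, 0.002]
wrist_force: [-0.2, 0.1, 6.2]
finger_gap: 0.37
finger_force: 29.2
```

```bash
python3 -c "
from tr import *
plan(bay('can',0,.035,.13),bay('can',0,.035,.0155))"
```

```text
t 22.9 pos [0.4441 0.0771 0.0106] ang -0.001 gap 0.37 f 29.2
[-0.914  0.547 -0.398] twist 0.206
[-0.914  0.547 -0.016] twist 0.206
```

Request:
move_arm(increments=[{"hand":-0.45,"x":0,"y":0,"z":-0.1,"twist":0},{"hand":-0.45,"x":0,"y":0,"z":-0.25,"twist":0},{"hand":-0.45,"x":0,"y":0,"z":-0.4,"twist":0},{"hand":-0.45,"x":-0.12,"y":0.07,"z":-0.4,"twist":0.1},{"hand":-0.45,"x":-0.26,"y":0.15,"z":-0.4,"twist":0.206},{"hand":-0.45,"x":-0.4,"y":0.24,"z":-0.4,"twist":0.206},{"hand":-0.45,"x":-0.55,"y":0.33,"z":-0.4,"twist":0.206},{"hand":-0.45,"x":-0.69,"y":0.41,"z":-0.4,"twist":0.206},{"hand":-0.45,"x":-0.82,"y":0.49,"z":-0.4,"twist":0.206},{"hand":-0.45,"x":-0.89,"y":0.535,"z":-0.4,"twist":0.206},{"hand":-0.45,"x":-0.914,"y":0.547,"z":-0.4,"twist":0.206},{"hand":-0.45,"x":-0.914,"y":0.547,"z":-0.3,"twist":0.206},{"hand":-0.45,"x":-0.914,"y":0.547,"z":-0.3,"twist":0.206},{"hand":-0.45,"x":-0.914,"y":0.547,"z":-0.3,"twist":0.206}])

```text
t: 24.65
eef_pos: [0.6068, -0.1966, 0.1004]
orientation: [-2.333, -2.103, 0.0]
wrist_force: [-0.5, -0.3, 0.7]
finger_gap: 0.373
finger_force: 29.9
```

```bash
python3 -c "
from tr import *
plan(bay('can',0,.035,.0155))
s=snapshot('wrist'); cv2.imwrite('pics/w5.png',s['image'][:,:,::-1])
for x,y in [(-.06,.077),(-.06,-.077),(.058,-.077),(.058,.077)]: print(wproj(s,bay('can',x,y,.02)[:3]))"
```

```text
t 24.65 pos [ 0.6068 -0.1966  0.1004] ang -0.103 gap 0.373 f 29.9
[-0.002  0.004  0.283] twist 0.002
[224.  190.4]
[242. 396.]
[397. 396.]
[415.1 190.4]
```

View pics/w5.png

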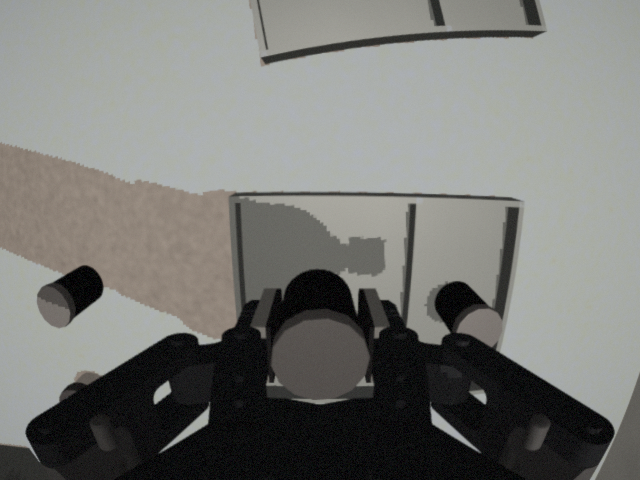

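The can hangs upright over the can bay, with the tray's near corner at (231,194), within about 3 mm of my estimate. I lower it.

Request:
move_arm(increments=[{"hand":-0.45,"x":-0.002,"y":0.01,"z":0.1,"twist":0},{"hand":-0.45,"x":-0.002,"y":0.01,"z":0.18,"twist":0},{"hand":-0.45,"x":-0.002,"y":0.01,"z":0.24,"twist":0},{"hand":-0.45,"x":-0.002,"y":0.01,"z":0.27,"twist":0},{"hand":-0.45,"x":-0.002,"y":0.01,"z":0.28,"twist":0},{"hand":-0.45,"x":-0.002,"y":0.01,"z":0.284,"twist":0},{"hand":-0.45,"x":-0.002,"y":0.01,"z":0.284,"twist":0}])

```text
t: 25.58
eef_pos: [0.6107, -0.1985, 0.0155]
orientation: [2.333, 2.102, 0.001]
wrist_force: [0.8, 0.2, -0.4]
finger_gap: 0.369
finger_force: 29.9
```

Request:
move_arm(increments=[{"hand":-0.45,"x":0,"y":0,"z":0.002,"twist":0},{"hand":-0.45,"x":0,"y":0,"z":0.004,"twist":0},{"hand":-0.45,"x":0,"y":0,"z":0.004,"twist":0}])

```text
t: 25.95
eef_pos: [0.6107, -0.1985, 0.0146]
orientation: [2.333, 2.102, 0.001]
wrist_force: [-0.3, -0.2, 4.5]
finger_gap: 0.373
finger_force: 30.1
```

Request:
move_arm(increments=[{"hand":0.1,"x":0,"y":0,"z":0,"twist":0},{"hand":0.1,"x":0,"y":0,"z":0,"twist":0},{"hand":0.1,"x":0,"y":0,"z":0,"twist":0},{"hand":0.1,"x":0,"y":0,"z":0,"twist":0},{"hand":0.1,"x":0,"y":0,"z":-0.08,"twist":0},{"hand":0.1,"x":0,"y":0,"z":-0.2,"twist":0},{"hand":0.5,"x":0,"y":0,"z":-0.4,"twist":0},{"hand":1,"x":0,"y":0,"z":-0.4,"twist":0},{"hand":1,"x":0,"y":0,"z":-0.4,"twist":0}])

```text
t: 27.08
eef_pos: [0.6102, -0.1983, 0.1334]
orientation: [2.334, 2.103, 0.0]
wrist_force: [-0.1, 0.3, -0.8]
finger_gap: 0.998
finger_force: 0.0
```

```bash
python3 -c "
from tr import *
plan((.4174,-.2065,.14,-.1),(.4174,-.2065,.01,-.1))"
```

```text
t 27.07 pos [ 0.6102 -0.1983  0.1334] ang -0.104 gap 0.998 f 0.0
[-0.094 -0.636 -0.022] twist -0.008
[-0.094 -0.637  0.411] twist -0.008
```

Request:
move_arm(force=30, increments=[{"hand":1,"x":-0.02,"y":-0.15,"z":0,"twist":0},{"hand":1,"x":-0.05,"y":-0.32,"z":0,"twist":0},{"hand":1,"x":-0.07,"y":-0.49,"z":0,"twist":0},{"hand":1,"x":-0.09,"y":-0.61,"z":0,"twist":0},{"hand":1,"x":-0.094,"y":-0.637,"z":0,"twist":0},{"hand":1,"x":-0.094,"y":-0.637,"z":0,"twist":0},{"hand":0.5,"x":-0.094,"y":-0.637,"z":0.1,"twist":0},{"hand":0.5,"x":-0.094,"y":-0.637,"z":0.2,"twist":0},{"hand":0.5,"x":-0.094,"y":-0.637,"z":0.3,"twist":0},{"hand":0.5,"x":-0.094,"y":-0.637,"z":0.37,"twist":0},{"hand":0.5,"x":-0.094,"y":-0.637,"z":0.412,"twist":0},{"hand":0.5,"x":-0.094,"y":-0.637,"z":0.412,"twist":0},{"hand":0.5,"x":-0.094,"y":-0.637,"z":0.412,"twist":0},{"hand":-0.45,"x":-0.094,"y":-0.637,"z":0.412,"twist":0},{"hand":-0.45,"x":-0.094,"y":-0.637,"z":0.412,"twist":0},{"hand":-0.45,"x":-0.094,"y":-0.637,"z":0.412,"twist":0},{"hand":-0.45,"x":-0.094,"y":-0.637,"z":0.412,"twist":0},{"hand":-0.45,"x":-0.094,"y":-0.637,"z":0.412,"twist":0},{"hand":-0.45,"x":-0.094,"y":-0.637,"z":0.412,"twist":0}])

```text
t: 29.45
eef_pos: [0.4176, -0.2068, 0.0105]
orientation: [2.333, 2.102, 0.0]
wrist_force: [-1.3, 0.7, 6.0]
finger_gap: 0.368
finger_force: 29.3
```

```bash
python3 -c "
from tr import *
plan(bay('can',0.002,-.035,.13),bay('can',0.002,-.035,.0155))"
```

```text
t 29.45 pos [ 0.4176 -0.2068  0.0105] ang -0.104 gap 0.368 f 29.3
[-0.136  0.635 -0.397] twist -0.0
[-0.136  0.634 -0.016] twist -0.0
```

Request:
move_arm(increments=[{"hand":-0.45,"x":0,"y":0,"z":-0.1,"twist":0},{"hand":-0.45,"x":0,"y":0,"z":-0.25,"twist":0},{"hand":-0.45,"x":0,"y":0,"z":-0.4,"twist":0},{"hand":-0.45,"x":-0.03,"y":0.12,"z":-0.4,"twist":0},{"hand":-0.45,"x":-0.06,"y":0.28,"z":-0.4,"twist":0},{"hand":-0.45,"x":-0.1,"y":0.44,"z":-0.4,"twist":0},{"hand":-0.45,"x":-0.13,"y":0.57,"z":-0.4,"twist":0},{"hand":-0.45,"x":-0.136,"y":0.635,"z":-0.4,"twist":0},{"hand":-0.45,"x":-0.136,"y":0.635,"z":-0.4,"twist":0},{"hand":-0.45,"x":-0.136,"y":0.635,"z":-0.25,"twist":0},{"hand":-0.45,"x":-0.136,"y":0.635,"z":-0.15,"twist":0},{"hand":-0.45,"x":-0.136,"y":0.635,"z":-0.08,"twist":0},{"hand":-0.45,"x":-0.136,"y":0.635,"z":-0.04,"twist":0},{"hand":-0.45,"x":-0.136,"y":0.635,"z":-0.025,"twist":0},{"hand":-0.45,"x":-0.136,"y":0.635,"z":-0.018,"twist":0},{"hand":-0.45,"x":-0.136,"y":0.635,"z":-0.018,"twist":0},{"hand":-0.45,"x":-0.136,"y":0.635,"z":-0.018,"twist":0}])

```text
t: 31.58
eef_pos: [0.6029, -0.2671, 0.0161]
orientation: [2.333, 2.102, 0.001]
wrist_force: [0.5, 0.5, -0.3]
finger_gap: 0.371
finger_force: 29.9
```

Request:
move_arm(increments=[{"hand":-0.45,"x":0,"y":0,"z":0.003,"twist":0},{"hand":-0.45,"x":0,"y":0,"z":0.006,"twist":0},{"hand":-0.45,"x":0,"y":0,"z":0.006,"twist":0}])

```text
t: 31.95
eef_pos: [0.6028, -0.267, 0.0146]
orientation: [2.333, 2.102, 0.001]
wrist_force: [-2.3, 0.8, 4.7]
finger_gap: 0.374
finger_force: 30.0
```

Request:
move_arm(increments=[{"hand":0.1,"x":0,"y":0,"z":0,"twist":0},{"hand":0.1,"x":0,"y":0,"z":0,"twist":0},{"hand":0.1,"x":0,"y":0,"z":0,"twist":0},{"hand":0.1,"x":0,"y":0,"z":0,"twist":0},{"hand":0.1,"x":0,"y":0,"z":-0.08,"twist":0},{"hand":0.1,"x":0,"y":0,"z":-0.2,"twist":0},{"hand":0.5,"x":0,"y":0,"z":-0.4,"twist":0},{"hand":0.5,"x":0,"y":0,"z":-0.6,"twist":0},{"hand":0.5,"x":-0.05,"y":-0.2,"z":-0.6,"twist":0},{"hand":0.5,"x":-0.1,"y":-0.4,"z":-0.6,"twist":0},{"hand":0.5,"x":-0.3,"y":-0.6,"z":-0.6,"twist":0},{"hand":0.5,"x":-0.5,"y":-0.8,"z":-0.6,"twist":0},{"hand":0.5,"x":-0.5,"y":-0.8,"z":-0.6,"twist":0},{"hand":0.5,"x":-0.5,"y":-0.8,"z":-0.6,"twist":0}])

```text
t: 33.7
eef_pos: [0.3459, -0.3928, 0.1936]
orientation: [2.339, 2.097, -0.001]
wrist_force: [0.1, 1.0, 0.3]
finger_gap: 0.748
finger_force: 0.0
```

```bash
python3 -c "
from tr import *
print(state()['wrist_force'])
s=snapshot('top'); cv2.imwrite('pics/t9.png',cv2.resize(s['image'][120:330,140:500,::-1],None,fx=2.2,fy=2.2))
s=snapshot('scene'); cv2.imwrite('pics/s9.png',s['image'][:,:,::-1])"
```

```text
[0.0893628  0.96859479 0.30145727]
```

View pics/t9.png

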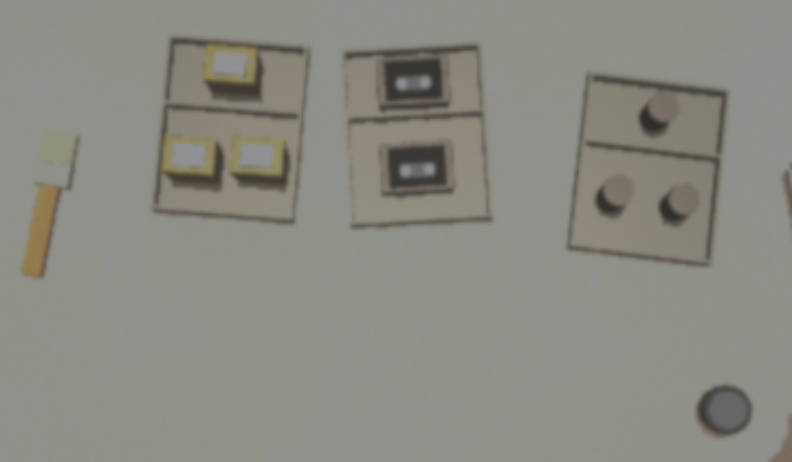

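View pics/s9.png

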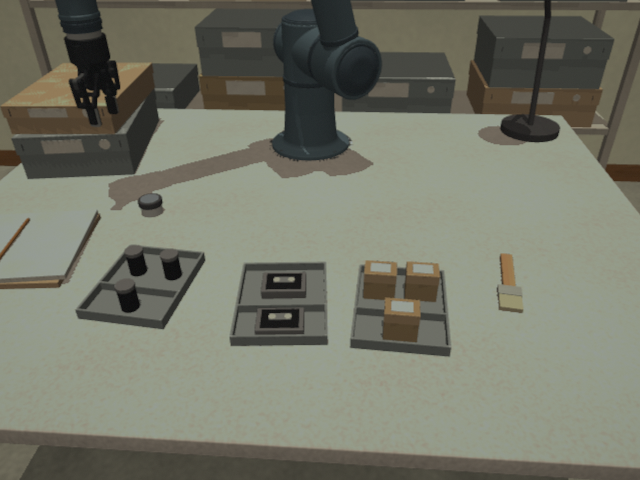

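Top view: two boxes at (191,157) and (258,157), the tape at (417,168), and cans at (615,192) and (680,203). Each is upright in its proper bay and clear of the walls. The loupe and brush have not moved and the arm is clear, so I hand the job in.

```bash
python3 -c "
from station import *
print(job_done())"
```

```text
the job is handed in; nothing more can be done
None
```

I placed both canisters, both slide boxes and the tape case upright in their matching bays, left the loupe and brush where they were, and handed the job in at about 34 s; the hand-in returned no verdict.

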